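# Brace the parcel drop box, then hold its delivery dial at the third click

## Task

Swing the folding leg at the side of the black parcel drop box outwards until it clicks home at the end of its swing, and leave it there. Then turn the spring-return dial on top of the box clockwise past its first and second clicks to the third one, which holds the drop shutter fully open, and keep holding the dial there with the fingers: the job finishes while you are still holding it against its spring. Leave the carton, the letters and the mug where they are.

Things in the scene. Friction and masses are not known exactly. Their poses are not given: they have to be found in the camera images.
- box: countertop parcel drop box, fixed to the bench: black steel, 220 (x) x 340 (y) x 90 mm high; origin at the centre of its underside; front (-x) faces the robot. On top, two rails and a flat steel shutter, up to 12 mm high, at y = +40 to +160 mm; the shutter slides to the box's +x as the dial turns. The dial is on the -y half, the folding leg outside the +y side
- leg (a joint): level swing of the folding steel leg. 0 = folded, pointing to +x of the box along its side; grows outwards (counter-clockwise from above) to 1.571 = square out, at its stop. Starts between 0.1 and 0.45, stays where left (about 0.5 N at the post). A spring detent resists (about 2 N at the post) from 1.03 to 1.32, then pulls the leg home to the stop; home is above 1.48
- leg_hinge (a point): point on the leg's pin, at the top of the leg's bar, 40 mm above the bench; fixed at x = -50, y = +215 mm of the box (45 mm outside its side)
- leg_post: upright round steel post at the leg's free end, 18 mm in diameter, 120 mm from the pin. Origin at the centre of its top, 120 mm above the bench; free to grip down to 40 mm above the bench, where the leg's flat bar, 24 mm wide, begins. A rubber foot is under it. Axes turn with the leg: x points from the pin outwards along the leg, z up
- dial (a joint): spring-return dial about an upright axis. 0 = rest, its start; grows clockwise from above. Clicks (shallow detents) at 0.5, 1.0, 1.5, a hump before each (0.3, 0.8, 1.3); hard stop at 1.6. Return spring 0.16 N m at rest, 0.46 N m at the third click (about 8 N at the post); humps add about 0.1 N m; let go, it springs back to 0. The third click is reached above 1.40
- dial_axis (a point): point on the dial's axis at the top of its hub, 122 mm above the bench; stays put as the dial turns. Under the dial a fixed grey base disc, 170 mm in diameter, its top 102 mm above the bench, has white marks where the handle points: a dot at rest, one bar at the first click, two at the second, three at the third
- dial_handle: the dial's handle: an upright round steel post, 20 mm in diameter, 60 mm from the dial's axis, on a flat 18 mm wide bar from the hub. Origin at the centre of the post's top, 171 mm above the bench; free to grip for 43 mm below it, down to the bar. Axes turn with the dial: x points from the axis outwards through the post, z up. At rest it points to the box's front and -y side
- carton: bystander: small brown carton, 100 x 80 x 60 mm high, loose, behind the box or beyond the leg; origin at the centre of its underside
- letters: bystander: banded bundle of letters, 110 x 90 x 40 mm high, loose, behind the box or beyond the leg; origin at the centre of its underside
- mug: bystander: white mug, 76 mm in diameter, 90 mm high, loose beyond the box's -y side; origin at the centre of its underside

How it is judged:
On the way, in this order (a step that is already met when the one before it is completed fails the run):
1. the leg is swung out and home in its end detent, the dial still at rest (value of joint leg above 1.48 rad and value of joint dial below 0.3 rad), for 0.3 s.
2. the dial is at its third click, held by the fingers (value of joint dial above 1.4 rad and contact force between the fingers and dial_handle above 1.5 N), for 0.3 s.
At the end, for the whole second after the job is handed in: The dial stands still at its third click (above 1.40 rad), with the fingers pressing on its handle (more than 1.5 N) and none of the loose things touching the handle, and the leg is home in its end detent (above 1.48 rad), through the second after the program ends (all of step 2 and value of joint leg above 1.48 rad and velocity of joint dial between -0.15 and 0.15 rad/s and contact force between each of carton, letters, mug and dial_handle below 0.1 N); the arm keeps its last pose, push and grip.
It fails at once if the carton is moved more than 30 mm or tipped (distance of carton from where it was at the start of the episode above 0.03 m or angle between carton's own z axis and vertical above 0.35 rad).
It fails at once if the letters is moved more than 30 mm or tipped (distance of letters from where it was at the start of the episode above 0.03 m or angle between letters's own z axis and vertical above 0.35 rad).
It fails at once if the mug is moved more than 30 mm or tipped (distance of mug from where it was at the start of the episode above 0.03 m or angle between mug's own z axis and vertical above 0.35 rad).
It also fails if it takes over 56 s, if anything falls off the work surface, if the arm or the gripper's body presses on something with over 40 N, if the wrist force passes 120 N, or if a joint passes its speed limit or range.

## Robot

A 7-joint arm with a two-finger parallel gripper is mounted at the origin on the work surface. World frame = base frame: x ahead of the robot, y to its left, z up, the work surface at z = 0. Lengths are in m, angles in rad, forces in N, time in s.
With the tool pointing down it reaches from about 0.4 to 0.925 m from the base axis. Payload 5.6 kg.
Tool frame: the origin (TCP) lies on the centre line of the jaws, within the pads' length; the fingertips stand 19 mm ahead of it and the grasp point (between the pads) is the TCP; z points along the fingers, y is the line along which they close (so a half turn about z gives the same grasp; the last joint's range is limited). The gripper opens to 85 mm and grips with 20 to 120 N. Pads are 22 mm wide; open, the fingers measure 114 mm over their backs; the gripper's body (76 mm by 85 mm) begins 54 mm behind the grasp point. The pads swing forward as they close: fully open they stand 13 mm farther back than shut.
Start: joints at [1.168, 0.468, -0.012, 1.603, 0.006, 1.071, -0.056], TCP at [0.229, -0.608, 0.25] pointing down, gripper open.
Joint ranges: [-2.53, 2.53], [-0.31, 2.02], [-1.57, 1.55], [0.28, 2.44], [-1.29, 4.43], [0.15, 1.84], [-2.92, 2.92]. Speed limits (rad/s): [2.57, 2.57, 3.14, 3.14, 3.14, 3.14, 3.14].

## Interface

Orientations are given as a unit quaternion [x, y, z, w].
In Python, from bench import state, get_image, camera_model, finish_job gives the robot as it stands.
- The arm moves only by the tool carry_out, never from a script. Its argument "increments" is text: rows parted by semicolons, each of 6 numbers parted by spaces: the shift along the tool's x, y, z in cm, then the turn, a rotation vector about the tool's x, y, z in rad. A call has exactly 5 rows; each row shifts and turns the commanded pose from where the row before left it, along the tool's axes as they then stand; what a row does not reach is not made up. A row lasts 1/8 s, in which the tool goes at most 62.5 mm and 10.7 degrees, less where a joint would pass 70% of its speed; a pose out of reach is approached as far as the arm can. A call with a gripper value outside its range is refused whole. "gripper" is the closure, from 0 (fully open) to 1 (shut), set as the call begins (left out, the last holds). The fingers move at their own pace and stop on an object; "squeeze" is the grip in N (left out, the last holds). Time passes only in rows, so rows that do not move let the fingers close, or fill a call up. It gives the time, the measured TCP pose, the force, the opening and the grip force at its end, in the units of the state.
- state(): the state, without advancing time (a new reading comes with each control period).
- get_image(name): name is "scene" or "top" or "wrist"; returns the picture (480x640x3 uint8, red, green, blue); there is no depth.
- camera_model(name): a dict with "fx", "fy", "cx", "cy" (pixels), "world_from_camera" (4x4, takes a point from camera to world coordinates). Camera axes: x right, y down, z forward; pixel columns grow to the right and rows downward; lengths in m; the calibration is good to about 2 mm. A picture is of the moment at which its call begins: read the wrist's pose just before it. camera_model takes no time and is no camera call; for the wrist camera it gives the pose at the moment of the call.
- finish_job(): hands the job in; it is judged then, once.
The state is a dict: "time": time; "joints": joint angles; "joint_velocities": joint speeds; "joint_efforts": joint torques, N m; "eef_pos": TCP position; "tcp_rot": TCP orientation; "ft_force": force on the tool from outside, world axes, zero at the start; "ft_torque": the same for the moment, N m; "finger_gap": finger opening in m; "grasp_force": force on a finger pad.
Only numpy, scipy, OpenCV 4.12 (cv2) and the standard library are available. Lean on these libraries where they do the work, as an engineer would, in place of code of your own. Each camera call takes 0.05 s, during which the arm holds its last target. There are 200 camera calls.

## Working session

There is one attempt and no reset: what is moved stays moved. The work goes in short steps, Python scripts to look and compute and a tool call to move; the robot and the scene stay as the last step left them, time stands still between calls to the robot, and variables do not carry over. Pictures are saved under pics/ and viewed, at most 10 in all, crops included, and the job is handed in when it is done.

Besides the shell and the picture viewer there is one more tool, called after "Emit:" as name(argument=value, ...) on one line, values as JSON. carry_out: Moves the arm, as the interface text tells. Its arguments: {"type":"object","properties":{"increments":{"type":"string"},"gripper":{"type":"number"},"squeeze":{"type":"number"}},"required":["increments"]}

```bash
mkdir -p pics; ls; python3 - <<'E'
from bench import *
import cv2
s=state();print(s['time'],s['eef_pos'],s['tcp_rot'])
for n in ("scene","top"):
    cv2.imwrite(f"pics/{n}0.png",get_image(n)[:,:,::-1]);m=camera_model(n);print(n,m)
E
```

```text
pics
0.0 [ 0.22858175 -0.60791588  0.24932034] [ 9.83867140e-01  1.78898456e-01 -2.20078169e-04 -8.62783436e-04]
scene {'fx': 484.5556135561562, 'fy': 484.5556135561562, 'cx': 326.28819968100964, 'cy': 240.36735001082502, 'world_from_camera': array([[-0.62336245,  0.43717517, -0.64830327,  1.38610206],
       [ 0.78164582,  0.32592149, -0.53179413,  0.59921091],
       [-0.02119122, -0.83824403, -0.54488336,  0.75866069],
       [ 0.        ,  0.        ,  0.        ,  1.        ]])}
top {'fx': 480.47016057379466, 'fy': 480.47016057379466, 'cx': 320.730658276009, 'cy': 246.58332773086897, 'world_from_camera': array([[ 0.02735221, -0.99193291,  0.12377783,  0.49303192],
       [-0.99958881, -0.02607468,  0.0119297 , -0.01274143],
       [-0.00860599, -0.12405324, -0.99223824,  1.10801848],
       [ 0.        ,  0.        ,  0.        ,  1.        ]])}
```

View pics/top0.png

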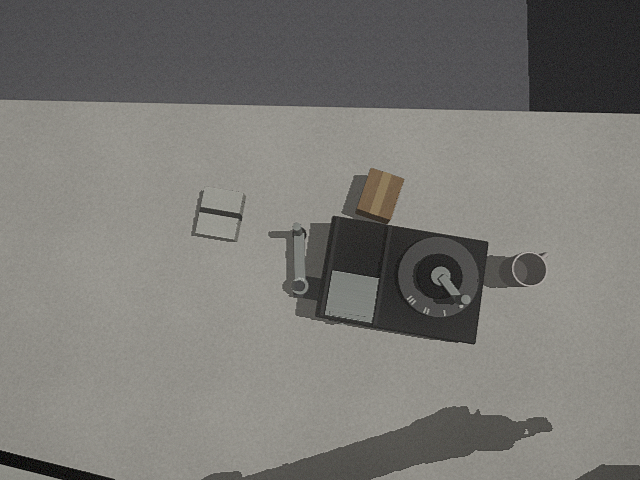

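View pics/scene0.png

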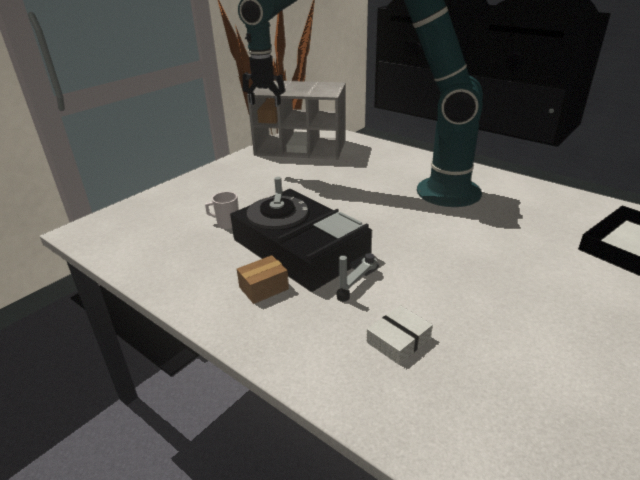

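The top view shows the box around (400,280). The dial hub is at (440,275) with its handle top near (466,299). The leg pin is near (299,287), the post near (299,229), the carton at (380,195), the letters at (218,215) and the mug at (529,269). Next I'll zoom in on both views for exact pixels.

```bash
python3 - <<'E'
import cv2,numpy as np
t=cv2.imread('pics/top0.png');s=cv2.imread('pics/scene0.png')
a=cv2.resize(t[210:330,270:490],None,fx=3.6,fy=3.6,interpolation=cv2.INTER_CUBIC)[:, :792]
cv2.imwrite('pics/z1.png',cv2.convertScaleAbs(a,alpha=1.3,beta=20))
b=cv2.resize(s[165:305,220:390],None,fx=4.2,fy=4.2,interpolation=cv2.INTER_CUBIC)
cv2.imwrite('pics/z2.png',cv2.convertScaleAbs(b,alpha=1.3,beta=20))
E
cat > h.py <<'E'
import numpy as np
from bench import *
def ray(n,u,v,m=None):
    m=m or camera_model(n);W=m['world_from_camera']
    d=W[:3,:3]@np.array([(u-m['cx'])/m['fx'],(v-m['cy'])/m['fy'],1]);return W[:3,3],d/np.linalg.norm(d)
def onz(n,u,v,z):
    o,d=ray(n,u,v);return o+d*(z-o[2])/d[2]
def two(a,b):
    (o,d),(p,e)=ray(*a),ray(*b)
    A=np.stack([d,-e],1);t=np.linalg.lstsq(A,p-o,rcond=None)[0]
    x,y=o+d*t[0],p+e*t[1];return (x+y)/2,np.linalg.norm(x-y)
E
```

```text
(no output)
```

View pics/z1.png

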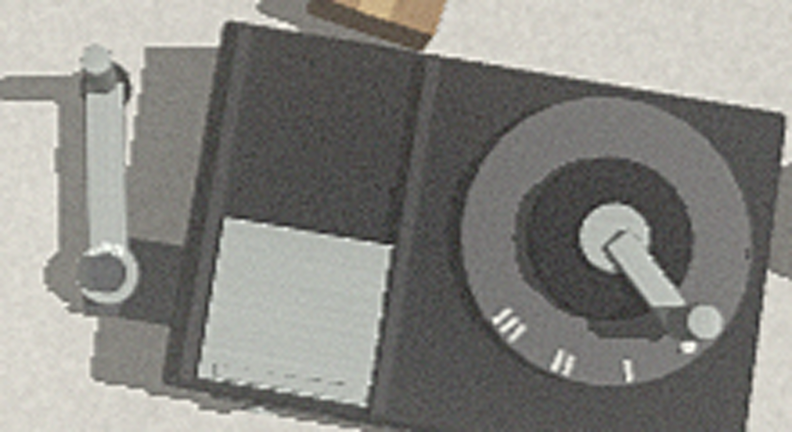

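View pics/z2.png

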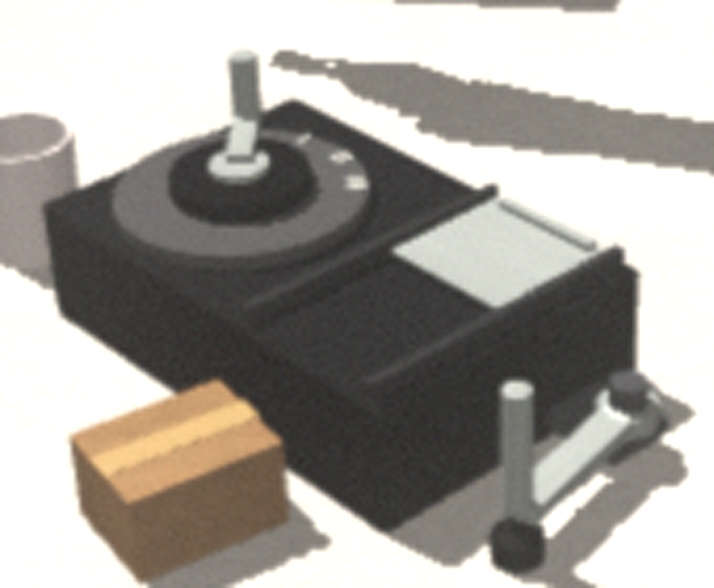

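The zooms give these full-image pixels:

| Point | Top view | Scene view |
|---|---|---|
| Post top | (296.9,226.1) | (343.1,257.4) |
| Pin | (298.6,285.6) | not read |
| Hub | (440.3,276.1) | (277,203.5) |
| Handle top | (466.1,299.4) | (278.1,178.8) |

The dial marks sit to the lower left of the dial in the top view.

```bash
python3 - <<'E'
from h import *
np.set_printoptions(precision=4,suppress=True)
P,g=two(('top',296.9,226.1),('scene',343.1,257.4));print('post',P,g,onz('top',296.9,226.1,.12))
H,g=two(('top',466.1,299.4),('scene',278.1,178.8));print('handle',H,g,onz('top',466.1,299.4,.171))
c=onz('top',440.3,276.1,.122);print('axis',c, two(('top',440.3,276.1),('scene',277,203.5)))
p=onz('top',298.6,285.6,.05);print('pin',p)
print('r handle',np.linalg.norm((H-c)[:2]),'r post',np.linalg.norm((P-p)[:2]))
A=onz('top',270+228/3.6,210+22/3.6,.09);B=onz('top',270+785/3.6,210+115/3.6,.09)
print('back corners',A,B,np.linalg.norm(A-B)); 
y=(A-B)[:2];yaw=np.arctan2(-y[0],y[1]);print('yaw',yaw)
R=np.array([[np.cos(yaw),-np.sin(yaw)],[np.sin(yaw),np.cos(yaw)]])
o=(A+B)[:2]/2-R@[.11,0];print('box',o,'pin pred',o+R@[-.05,.215],'axis in box',R.T@(c[:2]-o))
print('leg',np.arctan2(*(P-p)[1::-1])-yaw,'handle az',np.arctan2(*(H-c)[1::-1]))
for n,u,v in(('dot',688,347),('1',628,370),('2',564,362),('3',508,325)):
    q=onz('top',270+u/3.6,210+v/3.6,.102);print(n,q,np.arctan2(*(q-c)[1::-1]))
for n,u,v,z in(('carton',380,195,.06),('letters',218,215,.04),('mug',529,269,.09)):print(n,onz('top',u,v,z))
s=state();print(s['joints'],camera_model('wrist')['world_from_camera'])
E
```

```text
post [0.658  0.0503 0.1189] 0.0005368170887781259 [0.658 0.05  0.12 ]
handle [ 0.5141 -0.2862  0.1658] 0.0015188782308647895 [ 0.5144 -0.2853  0.171 ]
axis [ 0.5616 -0.2474  0.122 ] (array([ 0.562 , -0.2482,  0.1203]), np.float64(0.0009458904522779126))
pin [0.5373 0.0462 0.05  ]
r handle 0.061359062159683724 r post 0.12074092585990549
back corners [ 0.6868 -0.0258  0.09  ] [ 0.6394 -0.3568  0.09  ] 0.3343499424389807
yaw -0.14236632537560012
box [ 0.5542 -0.1757] pin pred [0.5352 0.0442] axis in box [ 0.0175 -0.0699]
leg 0.1756959423256912 handle az -2.4561927159009285
dot [ 0.5013 -0.2949  0.102 ] -2.4734050870991253
1 [ 0.4872 -0.2604  0.102 ] -2.9677572347703443
2 [ 0.4908 -0.2237  0.102 ] 2.819002559069917
3 [ 0.5111 -0.1915  0.102 ] 2.3053360157935665
carton [ 0.7429 -0.1289  0.06  ]
letters [0.6922 0.2345 0.04  ]
mug [ 0.5838 -0.4422  0.09  ]
[ 1.168   0.4683 -0.0116  1.6035  0.006   1.0714 -0.0563] [[ 0.3524 -0.895  -0.2735  0.298 ]
 [-0.9358 -0.3374 -0.1017 -0.5816]
 [-0.0012  0.2918 -0.9565  0.373 ]
 [ 0.      0.      0.      1.    ]]
```

Everything fits: handle radius 61 mm, post radius 121 mm, box back edge 334 mm (340 given), and the dial marks about 0.5 rad apart. The leg stands at about 0.18. I'll cage the post with half-open fingers and turn the tool's x to match the leg.

Emit:
carry_out(increments="0 0 0 0 0 0.1625; 0 0 0 0 0 0.1625; 3 -4.3 0 0 0 0; 3 -4.3 0 0 0 0; 3 -4.3 0 0 0 0", gripper=0.5, squeeze=40)

```text
time: 0.72
eef_pos: [0.3149, -0.4747, 0.2498]
tcp_rot: [1.0, 0.017, -0.0, -0.0]
ft_force: [0.7, -0.8, -0.1]
finger_gap: 0.0429
grasp_force: 0.0
```

Emit:
carry_out(increments="3 -4.3 0 0 0 0; 3 -4.3 0 0 0 0; 3 -4.3 0 0 0 0; 3 -4.3 0 0 0 0; 3 -4.3 0 0 0 0")

```text
time: 1.35
eef_pos: [0.4573, -0.2547, 0.2501]
tcp_rot: [1.0, 0.017, -0.0, -0.0]
ft_force: [0.6, -0.6, -1.1]
finger_gap: 0.0429
grasp_force: 0.0
```

Emit:
carry_out(increments="3 -4.3 0 0 0 0; 3 -4.3 0 0 0 0; 3 -4.3 0 0 0 0; 3 -4.3 0 0 0 0; 0 0 0 0 0 0")

```text
time: 1.98
eef_pos: [0.5721, -0.075, 0.2498]
tcp_rot: [1.0, 0.021, 0.0, -0.001]
ft_force: [-0.1, -0.7, 0.5]
finger_gap: 0.0424
grasp_force: 0.0
```

```bash
cat >> h.py <<'E'
def pose():
    s=state();x,y=s['tcp_rot'][:2];a=2*np.arctan2(y,x);print('t',s['time'],'p',s['eef_pos'].round(4),'az',round(a,4),'gap',s['finger_gap'],'F',np.round(s['ft_force'],1),'g',s['grasp_force']);return np.array(s['eef_pos']),a
def to(t,p=None):
    """cm in the tool frame to reach world point t"""
    p0,a=pose();d=(np.array(t)-p0)*100
    print('move',np.round([d[0]*np.cos(a)+d[1]*np.sin(a),d[0]*np.sin(a)-d[1]*np.cos(a),-d[2]],2))
E
python3 -c "
from h import *
to([.658,.050,.105])"
```

```text
t 1.975 p [ 0.5721 -0.075   0.2498] az 0.0426 gap 0.042441689299503975 F [-0.1 -0.7  0.5] g 0.0
move [  9.12 -12.12  14.48]
```

Emit:
carry_out(increments="3.05 -4 0 0 0 0; 3.05 -4 0 0 0 0; 3 -4.1 0 0 0 0; 0 0 4 0 0 0; 0 0 0 0 0 0")

```text
time: 2.6
eef_pos: [0.6549, 0.0425, 0.2065]
tcp_rot: [1.0, 0.017, -0.004, 0.001]
ft_force: [-0.8, -0.3, 0.2]
finger_gap: 0.0424
grasp_force: 0.0
```

```bash
python3 -c "
from h import *
import cv2
to([.658,.050,.105])
cv2.imwrite('pics/w1.png',get_image('wrist')[:,:,::-1])"
```

```text
t 2.6 p [0.6549 0.0425 0.2065] az 0.0343 gap 0.04236563027828433 F [-0.8 -0.3  0.2] g 0.0
move [ 0.34 -0.74 10.15]
```

View pics/w1.png

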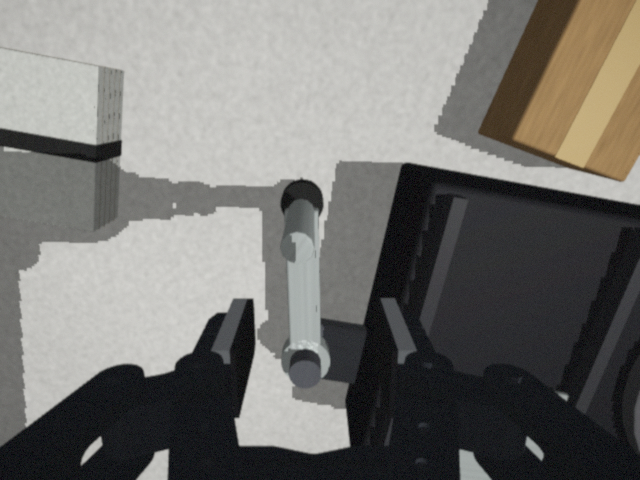

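In the wrist view the post top is at (300,243), between the finger lanes at x=245 and x=390 and slightly left of centre. That agrees with the computed +y correction, so I can go down.

Emit:
carry_out(increments="0.3 -0.7 0 0 0 0; 0 0 3.4 0 0 0; 0 0 3.4 0 0 0; 0 0 3.3 0 0 0; 0 0 0 0 0 0")

```text
time: 3.28
eef_pos: [0.6592, 0.0504, 0.1083]
tcp_rot: [1.0, 0.017, -0.002, 0.0]
ft_force: [0.4, -0.3, 1.6]
finger_gap: 0.0425
grasp_force: 0.0
```

```bash
python3 -c "
from h import *
to([.658,.050,.105])"
```

```text
t 3.275 p [0.6592 0.0504 0.1083] az 0.034 gap 0.04254530300775924 F [ 0.4 -0.3  1.6] g 0.0
move [-0.12  0.04  0.33]
```

Emit:
carry_out(increments="0 0 0.3 0 0 0; 0 0 0 0 0 0; -0.12 -1.67 0 0 0 -0.14; -0.12 -1.67 0 0 0 -0.14; 0 0 0 0 0 0", gripper=0.72)

```text
time: 3.9
eef_pos: [0.6547, 0.0856, 0.1076]
tcp_rot: [0.988, 0.157, 0.001, -0.001]
ft_force: [0.3, 0.7, -0.5]
finger_gap: 0.0239
grasp_force: 0.0
```

Emit:
carry_out(increments="-0.12 -1.67 0 0 0 -0.14; -0.12 -1.67 0 0 0 -0.14; -0.12 -1.67 0 0 0 -0.14; 0 0 0 0 0 0; 0 0 0 0 0 0")

```text
time: 4.53
eef_pos: [0.6301, 0.1256, 0.1066]
tcp_rot: [0.934, 0.357, 0.0, 0.001]
ft_force: [0.2, -0.7, 0.3]
finger_gap: 0.0241
grasp_force: 0.0
```

```bash
cat >> h.py <<'E'
def leg():
    p,a=pose();v=p[:2]-[.537,.0455];print('r',np.linalg.norm(v),'az',np.arctan2(v[1],v[0]))
E
python3 -c "
from h import *
leg()"
```

```text
t 4.525 p [0.6301 0.1256 0.1066] az 0.73 gap 0.024084800745453508 F [ 0.2 -0.7  0.3] g 0.0
r 0.12284756299733604 az 0.7104650078111354
```

Emit:
carry_out(increments="-0.15 -1.67 0 0 0 -0.14; -0.15 -1.67 0 0 0 -0.14; -0.12 -1.67 0 0 0 -0.14; 0 0 0 0 0 0; 0 0 0 0 0 0")

```text
time: 5.15
eef_pos: [0.5892, 0.1547, 0.1063]
tcp_rot: [0.839, 0.544, 0.0, 0.0]
ft_force: [0.5, 0.6, 0.3]
finger_gap: 0.0238
grasp_force: 0.0
```

Emit:
carry_out(increments="-0.12 -1.67 0 0 0 -0.14; -0.12 -1.67 0 0 0 -0.14; 0 -0.5 0 0 0 0; 0 0 0 0 0 0; 0 0 0 0 0 0")

```text
time: 5.78
eef_pos: [0.5531, 0.1649, 0.1066]
tcp_rot: [0.755, 0.656, 0.001, 0.001]
ft_force: [6.0, -1.4, -1.8]
finger_gap: 0.024
grasp_force: 2.8
```

```bash
python3 -c "
from h import *
leg()"
```

```text
t 5.775 p [0.5531 0.1649 0.1066] az 1.4311 gap 0.023967571632255564 F [ 6.  -1.4 -1.8] g 2.781861126422882
r 0.12049896665300194 az 1.4364828277844206
```

The post pushes back with 6 N at azimuth 1.43, which is leg ≈ 1.57, so it is at its stop. Next I'll relax, open, lift and check.

Emit:
carry_out(increments="0 0.3 0 0 0 0; 0 0 0 0 0 0; 0 0 -4 0 0 0; 0 0 -5 0 0 0; 0 0 -5 0 0 0", gripper=0.5)

```text
time: 6.4
eef_pos: [0.5534, 0.1651, 0.2474]
tcp_rot: [0.754, 0.657, -0.001, -0.001]
ft_force: [1.4, 0.1, -0.4]
finger_gap: 0.043
grasp_force: 0.0
```

```bash
python3 -c "
from h import *
import cv2
to([.5145,-.2855,.24])
im=get_image('scene')[:,:,::-1]
cv2.imwrite('pics/s2.png',cv2.resize(im[165:335,220:450],None,fx=3,fy=3))"
```

```text
t 6.4 p [0.5534 0.1651 0.2474] az 1.4348 gap 0.042972099018833254 F [ 1.4  0.1 -0.4] g 0.0
move [-45.18   2.26   0.74]
```

View pics/s2.png

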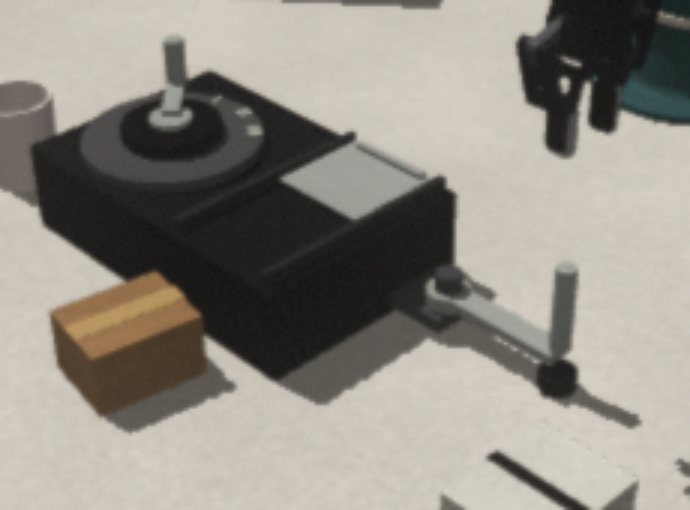

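The leg stands square out, with its post top at about (408.7,254) in the full picture. The dial is still at rest and the bystanders are untouched. Now to the dial.

Emit:
carry_out(increments="0 0 0 0 0 0.15; 0 0 0 0 0 0.15; 0 0 0 0 0 0.15; 0 0 0 0 0 0.15; 0 0 0 0 0 0.15")

```text
time: 7.08
eef_pos: [0.5536, 0.1652, 0.2458]
tcp_rot: [0.943, 0.333, -0.001, -0.0]
ft_force: [0.6, 0.3, 1.0]
finger_gap: 0.0429
grasp_force: 0.0
```

Emit:
carry_out(increments="-3.5 3.6 0 0 0 0; -3.5 3.6 0 0 0 0; -3.5 3.6 0 0 0 0; -3.5 3.6 0 0 0 0; -3.5 3.6 0 0 0 0")

```text
time: 7.7
eef_pos: [0.5318, -0.0863, 0.2461]
tcp_rot: [0.942, 0.336, -0.0, -0.0]
ft_force: [0.4, 0.3, 0.7]
finger_gap: 0.0427
grasp_force: 0.0
```

Emit:
carry_out(increments="-3.5 3.6 0 0 0 0; -3.5 3.6 0 0 0 0; -3.5 3.6 0 0 0 0; 0 0 0 0 0 0; 0 0 0 0 0 0")

```text
time: 8.32
eef_pos: [0.5193, -0.234, 0.2459]
tcp_rot: [0.942, 0.336, -0.0, -0.001]
ft_force: [1.2, 0.8, 0.9]
finger_gap: 0.0424
grasp_force: 0.0
```

```bash
python3 -c "
from h import *
q=onz('scene',408.7,254,.12);v=q[:2]-[.537,.0455];print('post',q,np.hypot(*v),'leg',np.arctan2(v[1],v[0])+.142)
to([.5145,-.2855,.155])"
```

```text
post [0.55770635 0.16416665 0.12      ] 0.12045964825045465 leg 1.5400438530106906
t 8.325 p [ 0.5193 -0.234   0.2459] az 0.6851 gap 0.0423630708681294 F [1.2 0.8 0.9] g 0.0
move [-3.63  3.68  9.09]
```

Vision gives the leg at about 1.54 rad, which is home.

Emit:
carry_out(increments="-3.6 3.7 0 0 0 0; 0 0 0 0 0 0; 0 0 3 0 0 0; 0 0 3 0 0 0; 0 0 3 0 0 0")

```text
time: 8.95
eef_pos: [0.5157, -0.2839, 0.1556]
tcp_rot: [0.941, 0.337, 0.0, -0.0]
ft_force: [0.3, -0.3, 0.2]
finger_gap: 0.0426
grasp_force: 0.0
```

Emit:
carry_out(increments="0 0 0 0 0 0; 0 0 0 0 0 0; 0 0 0 0 0 0; 0 0 0 0 0 0; 0 0 0 0 0 0", gripper=0.72, squeeze=40)

```text
time: 9.57
eef_pos: [0.5152, -0.2867, 0.1568]
tcp_rot: [0.942, 0.336, 0.0, 0.0]
ft_force: [-0.0, -0.7, 0.2]
finger_gap: 0.0238
grasp_force: 0.0
```

```bash
cat >> h.py <<'E'
def dial():
    p,a=pose();v=p[:2]-[.5618,-.2478];print('r',np.linalg.norm(v),'dial',(-2.456-np.arctan2(v[1],v[0]))%(2*np.pi))
E
python3 -c "
from h import *
dial();to([.5145,-.2855,.155])"
```

```text
t 9.575 p [ 0.5152 -0.2867  0.1568] az 0.6846 gap 0.023820362049721856 F [-0.  -0.7  0.2] g 0.0
r 0.06071979419348182 dial 6.273421534613293
t 9.575 p [ 0.5152 -0.2867  0.1568] az 0.6846 gap 0.023820362049721856 F [-0.  -0.7  0.2] g 0.0
move [ 0.02 -0.14  0.18]
```

Emit:
carry_out(increments="0 0 0.1 0 0 0; 0 0 0 0 0 0; 0.07 -0.9 0 0 0 0.15; 0.07 -0.9 0 0 0 0.15; 0 0 0 0 0 0", gripper=1, squeeze=40)

```text
time: 10.2
eef_pos: [0.5057, -0.2705, 0.1567]
tcp_rot: [0.982, 0.191, -0.0, 0.0]
ft_force: [-3.9, 3.0, 9.5]
finger_gap: 0.0187
grasp_force: 39.0
```

```bash
python3 -c "
from h import *
dial()"
```

```text
t 10.2 p [ 0.5057 -0.2705  0.1567] az 0.3853 gap 0.018651493283890958 F [-3.9  3.   9.5] g 38.983606696128845
r 0.0605268721211003 dial 0.30103887923705663
```

Emit:
carry_out(increments="0.07 -0.9 0 0 0 0.15; 0.07 -0.9 0 0 0 0.15; 0.07 -0.9 0 0 0 0.15; 0.07 -0.9 0 0 0 0.15; 0 0 0 0 0 0")

```text
time: 10.82
eef_pos: [0.5024, -0.2352, 0.1567]
tcp_rot: [0.994, -0.107, -0.001, 0.0]
ft_force: [-5.8, 1.4, 11.4]
finger_gap: 0.019
grasp_force: 39.3
```

```bash
python3 -c "
from h import *
dial()"
```

```text
t 10.825 p [ 0.5024 -0.2352  0.1567] az -0.2152 gap 0.01898838225699049 F [-5.8  1.4 11.4] g 39.330893754959106
r 0.06069655927118144 dial 0.8952979053941252
```

Emit:
carry_out(increments="0.07 -0.9 0 0 0 0.15; 0.07 -0.9 0 0 0 0.15; 0.07 -0.9 0 0 0 0.15; 0.07 -0.9 0 0 0 0.15; 0 0 0 0 0 0")

```text
time: 11.45
eef_pos: [0.5197, -0.2039, 0.1566]
tcp_rot: [0.918, -0.397, -0.001, 0.0]
ft_force: [-8.2, 2.2, 13.5]
finger_gap: 0.0187
grasp_force: 39.7
```

```bash
python3 -c "
from h import *
dial()"
```

```text
t 11.45 p [ 0.5197 -0.2039  0.1566] az -0.8157 gap 0.018700606058909715 F [-8.2  2.2 13.5] g 39.733670353889465
r 0.06082602488014185 dial 1.4924824151138205
```

Emit:
carry_out(increments="0 -0.15 0 0 0 0.02; 0 0 0 0 0 0; 0 0 0 0 0 0; 0 0 0 0 0 0; 0 0 0 0 0 0")

```text
time: 12.08
eef_pos: [0.5203, -0.2033, 0.1566]
tcp_rot: [0.914, -0.406, -0.001, 0.0]
ft_force: [-7.3, 2.3, 13.6]
finger_gap: 0.0189
grasp_force: 39.8
```

```bash
python3 -c "
from h import *
import cv2
dial()
im=get_image('scene')[:,:,::-1]
cv2.imwrite('pics/s3.png',cv2.resize(im[125:335,200:450],None,fx=2.8,fy=2.8))
dial()"
```

```text
t 12.075 p [ 0.5203 -0.2033  0.1566] az -0.8351 gap 0.018944263183017444 F [-7.3  2.3 13.6] g 39.75450396537781
r 0.06085541553792381 dial 1.5051350667687133
t 12.125 p [ 0.5203 -0.2033  0.1566] az -0.8352 gap 0.01855483785603275 F [-8.2  1.4 13.2] g 39.754913449287415
r 0.06082953568032795 dial 1.5052187603999734
```

View pics/s3.png

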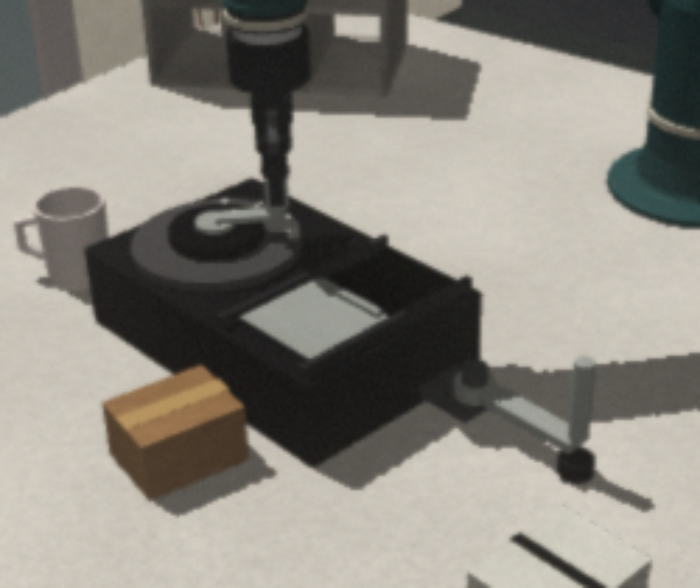

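The handle at (285,215) in the crop is gripped at the third mark, at about 1.505 rad. The shutter has slid fully open, the leg is square out with its post at (583,400), and the bystanders are where they were. I'm handing it in.

```bash
python3 -c "
from bench import *
print(finish_job())"
```

```text
the job is handed in; nothing more can be done
None
```

I handed the job in at about 12 s with the leg home at its stop, the dial gripped at its third click (about 1.505 rad) with the shutter open, and the carton, letters and mug where they were; no verdict came back from the judge.

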